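Clamp down the copper tube

TASK

Clamp the copper tube ready for hammering: swing the hinged cap of the clamp it lies in down over the tube until it is fully closed, then swing that clamp's bolt up until it stands upright in the slot of the cap, and let go. Leave the tube lying in its cradle, and do not touch the other, empty clamp.

Things in the scene. Friction and masses are not known exactly. Their poses are not given: they have to be found in the camera images.
- clamp: Blue tube clamp fixed to the bench, holding the copper tube. Origin: centre of the underside of its 150 x 90 x 10 mm base plate; z up, y along the tube. In its frame (mm): cradle 56 wide in y, within x +-27, up to z 65, tube axis at x 0, z 65. Cap's hinge axis: along y at x -38, z 65, in cheeks up to z 74. Swing bolt's pivot axis: along y at x 45, z 25, in lugs up to z 34.
- cap (a joint): Angle c of that clamp's cap: 0 closed (hard stop), 1.57 upright, 1.5 to 1.9 at the start, leaning to the clamp's -x. 36 mm wide in y; ends 98 mm from its hinge in a forked ear 12 mm thick with an open slot 14 wide, 23 deep. Ear's middle: r = 86 mm from the hinge, at x = -38 + r cos c, z = 65 + r sin c (mm, clamp frame); pinch it there across y. Stiff hinge (0.11 N m): stays where left.
- bolt (a joint): Angle b of that clamp's swing bolt: 0 upright (hard stop), grows leaning to the clamp's +x, 0.85 to 1.2 at the start. A 10 mm rod with a brass nut 22 x 22 x 34 mm, two flats facing along y, its centre at x = 45 + 81 sin b, z = 25 + 81 cos b (mm, clamp frame). Upright, the nut's underside is 17 mm above the closed ear, the rod in its slot. Stiff pivot (0.06 N m): stays where left.
- tube_mid (a point): Centre of the copper tube, 34 mm in diameter, 180 mm long, 0.3 kg, lying loose in the cradle of the clamp, its y along its length; ends stick out of the cradle at both sides. There is about 1 mm of play under the closed cap.
- spare: The other clamp, the same as the first in every size, but empty and open: not to be touched. Its body origin as for the first. Its cap may stand at 1.5 to 1.9 rad and its bolt lean at 0.85 to 1.2 rad.
Mind the look-alikes: they are no part of the job. Leave any pink look-alike of the clamp alone. What is shaped like the part that bears tube_mid but white is not meant.

How it is judged:
On the way, in this order (a step that is already met when the one before it is completed fails the run):
1. the cap is closed over the tube, the bolt still leaning out (value of joint cap below 0.17 rad and value of joint bolt above 0.3 rad), for 0.2 s.
2. the bolt stands in the slot of the closed cap (value of joint each of cap, bolt below 0.17 rad), for 0.2 s.
At the end, for the whole second after the job is handed in: The cap is within 0.17 rad (10 degrees) of fully closed and the bolt within 0.17 rad of upright, both at rest; the copper tube lies still in the cradle, its centre within 15 mm of the clamp's middle across, 40 mm along, 50 to 75 mm above the bench, and within 0.17 rad of the cradle's direction (all of step 2 and velocity of joint cap between -0.05 and 0.05 rad/s and velocity of joint bolt between -0.05 and 0.05 rad/s and linear speed of tube below 0.02 m/s and x of tube_mid in the frame of clamp between -0.015 and 0.015 m and y of tube_mid in the frame of clamp between -0.04 and 0.04 m and z of tube_mid in the frame of clamp between 0.05 and 0.075 m and angle between the y axis of tube_mid and the y axis of clamp, either way round below 0.17 rad); the robot touches nothing.
It fails at once if the empty clamp is touched (over 2 N) (contact force between any of the fingers, the arm and spare above 2 N).
It also fails if it takes over 45 s, if anything falls off the work surface, if the arm or the gripper's body presses on something with over 40 N, if the wrist force passes 120 N, or if a joint passes its speed limit or range.

ROBOT

A 6-joint arm with a two-finger parallel gripper is mounted at the origin on the work surface. World frame = base frame: x ahead of the robot, y to its left, z up, the work surface at z = 0. Lengths are in m, angles in rad, forces in N, time in s.
With the tool pointing down it reaches from about 0.25 to 0.775 m from the base axis. Payload 4 kg.
Tool frame: the origin (TCP) lies midway between the tips of the shut fingers; the grasp point (between the pads) lies 19 mm behind it (r.hold_point_z is the distance from the TCP to the grasp point, in m); x points along the fingers, z is the direction in which the jaws open and shut, and the axes are right-handed (so a half turn about x gives the same grasp; the last joint's range is limited). The gripper opens to 94 mm and grips with 3 to 60 N. Pads are 16 mm wide; open, the fingers measure 119 mm over their backs; the gripper's body (75 mm by 177 mm) begins 78 mm behind the grasp point.
Start: joints at [-1.224, 0.087, 1.371, -0, 1.684, -0.103], TCP at [0.239, -0.495, 0.171] pointing down, gripper open.
Joint ranges: [-3.1, 3.1], [-0.76, 2.03], [0.27, 2.55], [-1.08, 4.22], [0.17, 2.65], [-2.57, 2.57]. Speed limits (rad/s): [2.79, 2.79, 3.14, 3.14, 3.14, 3.14].

INTERFACE

Orientations are given as [roll, pitch, yaw] about the fixed x, y, z axes, in that order (R = Rz(yaw) Ry(pitch) Rx(roll)).
In Python, from station import r, imaging gives the robot as it stands. The module is installed in compiled form; this text tells all that it offers.
- The arm moves only by the tool servo_tool, never from a script. Its argument "commands" is a list of rows, each a list of 7 numbers: the shift along the tool's x, y, z in mm, then the turn, a rotation vector about the tool's x, y, z in rad, then the gripper command: -1 is fully open, 1 is shut, values between are in proportion. In form: [[dx, dy, dz, rx, ry, rz, fingers], ...]. A call has 1 to 5 rows; each row shifts and turns the pose as measured when the row begins, along the tool's axes as they then stand; what a row does not reach is not made up. A row lasts 1/12 s, in which the tool goes at most 41.7 mm and 7.16 degrees, less where a joint would pass 70% of its speed; a pose out of reach is approached as far as the arm can. A call is refused whole if a number of a shift passes 41.7 or a number of a turn 0.125, either way. A call with a gripper value outside its range is refused whole. The fingers move at their own pace and stop on an object; the grip force is fixed at half the most. Time passes only in rows, so rows that do not move let the fingers close. It gives the time, the measured TCP pose, the force and the opening at its end, in the units of the state.
- r.state(): the state, without advancing time (a new reading comes with each control period).
- imaging.snapshot(name): name is "scene" or "top" or "wrist"; returns a dict with "frame" (384x512x3 uint8, red, green, blue), "intrinsics" (3x3 intrinsics, pixels), "world_from_camera" (4x4, takes a point from camera to world coordinates). Camera axes: x right, y up, looking along -z (the intrinsics and any distortion apply to the point x, -y, -z); pixel columns grow to the right and rows downward; lengths in m; the calibration is good to about 2 mm. A picture is of the moment at which its call begins. There is no depth.
- r.finish_job(): hands the job in, once; it reports no verdict.
The state is a dict: "time_s": time; "joints": joint angles; "joint_vel": joint speeds; "effort": joint torques, N m; "tcp_pos": TCP position; "eef_rot": TCP orientation; "ft_force": force on the tool from outside, world axes, zero at the start; "moment": the same for the moment, N m; "finger_gap": finger opening in m.
Only numpy, scipy, OpenCV 4.12 (cv2) and the standard library are available. Lean on these libraries where they do the work, as an engineer would, in place of code of your own. Each camera call takes 0.05 s, during which the arm holds its last target.

## Working session

There is one attempt and no reset: what is moved stays moved. The work goes in short steps, Python scripts to look and compute and a tool call to move; the robot and the scene stay as the last step left them, time stands still between calls to the robot, and variables do not carry over. Pictures are saved under pics/ and viewed, and the job is handed in when it is done.

Besides the shell and the picture viewer there is one more tool, called as name([rows], argument=value, ...), one row to a line, values as JSON. servo_tool: Moves the arm, as the interface text tells. Its arguments: {"type":"object","properties":{"commands":{"type":"array","items":{"type":"array","items":{"type":"number"}}}},"required":["commands"]}

```bash
mkdir -p pics; python3 - <<'E'
from station import r, imaging
import cv2,pickle
print(r.state(), r.hold_point_z)
for n in ["scene","top","wrist"]:
    s=imaging.snapshot(n); cv2.imwrite(f"pics/{n}0.png",s["frame"][:,:,::-1]); pickle.dump(s,open(f"{n}0.pkl","wb"))
    print(n,s["intrinsics"],s["world_from_camera"],[k for k in s])
E
```

```text
{'time_s': 0.0, 'joints': array([-1.22411699e+00,  8.79437584e-02,  1.37224479e+00,  3.29968813e-06,
        1.68358526e+00, -1.03103785e-01]), 'joint_vel': array([-5.50663347e-04, -1.02821208e-03,  2.03671467e-04, -2.61806004e-05,
        8.31346124e-04,  1.29969338e-03]), 'effort': array([-7.77727873e-04, -3.40186930e+01, -3.02426684e+01,  7.14186486e-02,
        3.29769740e-02, -1.60724262e-04]), 'tcp_pos': array([ 0.23890725, -0.49471475,  0.1699152 ]), 'eef_rot': array([3.0369853 , 1.56861516, 1.91597246]), 'ft_force': array([-0.24740153,  1.05175774,  0.46161391]), 'moment': array([-0.00951263, -0.04418407,  0.01482071]), 'finger_gap': 0.09403259132484137} 0.0188
scene [[352.82848195   0.         254.75008356]
 [  0.         352.82848195 192.32243445]
 [  0.           0.           1.        ]] [[ 0.75595743 -0.42496888  0.49792551  0.88204501]
 [ 0.65427283  0.51529078 -0.55353633 -0.53870316]
 [-0.02134071  0.74422904  0.66758349  0.6078548 ]
 [ 0.          0.          0.          1.        ]] ['frame', 'intrinsics', 'world_from_camera']
top [[363.95994946   0.         260.5038256 ]
 [  0.         363.95994946 187.42558342]
 [  0.           0.           1.        ]] [[ 0.05240808  0.97672986 -0.20797156  0.31207447]
 [-0.99861368  0.05228242 -0.00610481 -0.07479705]
 [ 0.00491051  0.20800319  0.97811582  0.89474384]
 [ 0.          0.          0.          1.        ]] ['frame', 'intrinsics', 'world_from_camera']
wrist [[282.94935519   0.         253.31872732]
 [  0.         282.94935519 193.82682136]
 [  0.           0.           1.        ]] [[ 0.43550132  0.87208477  0.22317427  0.30378985]
 [-0.90018705  0.4222812   0.10649818 -0.465167  ]
 [-0.00136686 -0.24727869  0.96894344  0.38447759]
 [ 0.          0.          0.          1.        ]] ['frame', 'intrinsics', 'world_from_camera']
```

View pics/scene0.png

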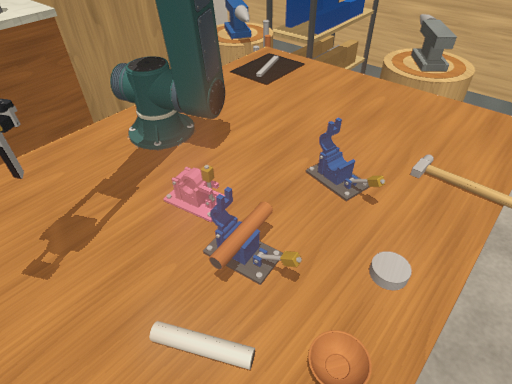

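View pics/top0.png

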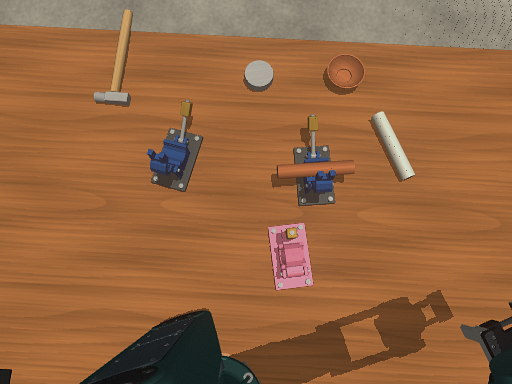

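View pics/wrist0.png

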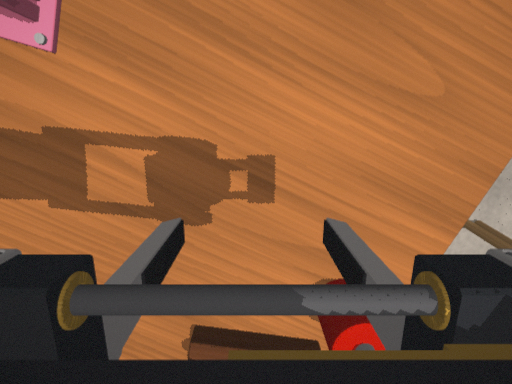

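The scene holds three clamp shapes in the top image: a blue one with the copper tube at (315,175), an empty blue one at (175,160) and a pink one at (290,255). The one at (315,175) is meant, because it is blue and bears the copper tube. The white tube at (393,145) is a decoy. I'll confirm this with an enlarged crop.

```bash
python3 - <<'E'
import cv2,numpy as np
a=cv2.imread("pics/top0.png")[105:215,265:365]; b=cv2.imread("pics/scene0.png")[180:285,195:310]
a=cv2.resize(a,(400,440),interpolation=cv2.INTER_CUBIC); b=cv2.resize(b,None,fx=3.4,fy=3.4,interpolation=cv2.INTER_CUBIC)
b=b[:440,:]; h=max(a.shape[0],b.shape[0]); 
pad=lambda i:cv2.copyMakeBorder(i,0,h-i.shape[0],0,0,cv2.BORDER_CONSTANT)
c=np.hstack([pad(a),pad(b)]); print(c.shape); cv2.imwrite("pics/crop0.png",c)
E
```

```text
(440, 791, 3)
```

View pics/crop0.png

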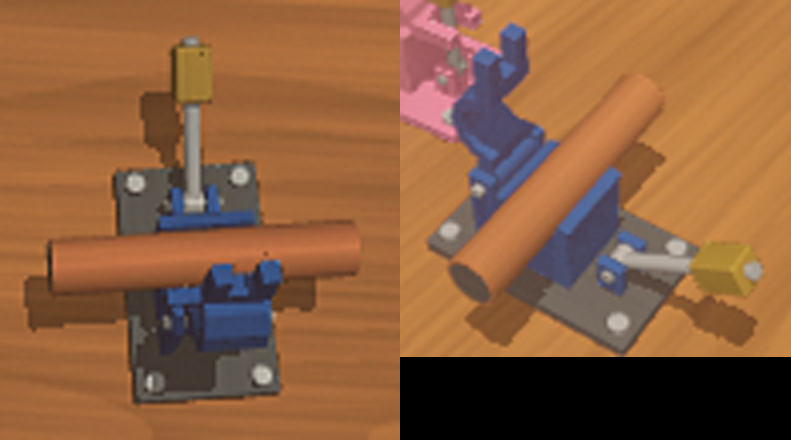

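```bash
cat > h.py <<'E'
import numpy as np,pickle
def proj(s,P):
    T=np.linalg.inv(s["world_from_camera"]); p=(T[:3,:3]@np.atleast_2d(P).T).T+T[:3,3]
    q=np.c_[p[:,0],-p[:,1],-p[:,2]]@s["intrinsics"].T
    return q[:,:2]/q[:,2:]
def toW(x,y,yaw,p):
    p=np.atleast_2d(p)/1000.; c,s=np.cos(yaw),np.sin(yaw)
    return np.c_[x+c*p[:,0]-s*p[:,1],y+s*p[:,0]+c*p[:,1],p[:,2]]
def ear(c,r,y=0): return [-38+r*np.cos(c),y,65+r*np.sin(c)]
def nut(b,L=81,y=0): return [45+L*np.sin(b),y,25+L*np.cos(b)]
E
python3 - <<'E'
from h import *
from scipy.optimize import least_squares
T=pickle.load(open("top0.pkl","rb"));S=pickle.load(open("scene0.pkl","rb"))
t=lambda u,v:(265+u/4,105+v/4); s=lambda u,v:(195+u/3.4,180+v/3.4)
def model(q):
    x,y,w,c,b=q[:5]
    top=[[75,45,10],[75,-45,10],[-75,-45,10],[-75,45,10],nut(b),ear(c,98,12.5),ear(c,98,-12.5)]
    sc=[[-75,-45,10],[75,-45,10],nut(b),ear(c,98,-12.5),ear(c,98,12.5)]
    return np.vstack([proj(T,toW(x,y,w,top)),proj(S,toW(x,y,w,sc))])
obs=np.array([t(116,172),t(255,163),t(280,394),t(133,402),t(192,73),t(222,270),t(268,267),
 s(429,243),s(625,353),s(722,268),s(487,56),s(513,30)])
f=lambda q:(model(q)-obs).ravel()
o=least_squares(f,[0.47,-0.2,0,1.7,1.0],loss='soft_l1')
print(o.x); print(f(o.x).reshape(-1,2).round(1))
E
```

```text
[ 0.54170588 -0.19999162  0.12516723  1.50456142  1.06756379]
[[-1.200e+00 -1.300e+00]
 [-8.000e-01 -1.400e+00]
 [-3.000e-01 -1.400e+00]
 [ 1.000e-01 -8.000e-01]
 [-1.200e+00 -9.000e-01]
 [-7.000e-01 -1.400e+00]
 [-2.000e-01 -1.500e+00]
 [-1.176e+02 -1.400e+00]
 [-1.167e+02 -1.400e+00]
 [-1.145e+02  3.000e-01]
 [-1.152e+02  1.000e-01]
 [-1.149e+02  2.000e-01]]
```

```bash
cat > fit0.py <<'E'
from h import *
from scipy.optimize import least_squares
T=pickle.load(open("top0.pkl","rb"));S=pickle.load(open("scene0.pkl","rb"))
t=lambda u,v:(265+u/4-.4,105+v/4-.4); s=lambda u,v:(195+(u-400)/3.4-.4,180+v/3.4-.4)
def model(q):
    x,y,w,c,b=q[:5]
    top=[[75,45,10],[75,-45,10],[-75,-45,10],[-75,45,10],nut(b),ear(c,98,12.5),ear(c,98,-12.5)]
    sc=[[-75,-45,10],[75,-45,10],nut(b),ear(c,98,-12.5),ear(c,98,12.5)]
    return np.vstack([proj(T,toW(x,y,w,top)),proj(S,toW(x,y,w,sc))])
obs=np.array([t(116,172),t(255,163),t(280,394),t(133,402),t(192,73),t(222,270),t(268,267),
 s(429,243),s(625,353),s(722,268),s(487,56),s(513,30)])
f=lambda q:(model(q)-obs).ravel()
o=least_squares(f,[0.47,-0.2,0,1.7,1.0],loss='soft_l1')
x,y,w,c,b=o.x
if __name__=="__main__":
    print(o.x); print(f(o.x).reshape(-1,2).round(1))
    print("ear",toW(x,y,w,ear(c,86)),"nut",toW(x,y,w,nut(b)),"hinge",toW(x,y,w,[-38,0,65]))
    # spare/pink poses rough
    for uv in [(175,160),(290,255)]:
        K=T["intrinsics"];M=T["world_from_camera"];d=np.array([(uv[0]-K[0,2])/K[0,0],-(uv[1]-K[1,2])/K[1,1],-1]);d=M[:3,:3]@d
        print(uv,M[:3,3]+d*(0.03-M[2,3])/d[2])
E
python3 fit0.py
```

```text
[ 0.54029964 -0.20129144  0.11340081  1.52848107  1.01971054]
[[ 0.1 -0.6]
 [ 0.5 -0.3]
 [ 0.3 -0.1]
 [ 0.7  0. ]
 [ 0.6  0.2]
 [ 0.3  0.7]
 [ 0.8  0.8]
 [-0.3 -1.4]
 [-0.1 -0.7]
 [ 1.3 -0.3]
 [ 0.9 -0.2]
 [ 1.4  0.1]]
ear [[ 0.50615837 -0.20517976  0.15092302]] nut [[ 0.65357584 -0.18839047  0.06741262]] hinge [[ 0.50254371 -0.20559144  0.065     ]]
(175, 160) [0.55371144 0.14475091 0.03      ]
(290, 255) [ 0.33834414 -0.14672075  0.03      ]
```

```bash
cat > d.py <<'E'
import sys; from fit0 import *
from scipy.spatial.transform import Rotation as Ro
from station import r
def go(P,yawoff=0):
    s=r.state(); R=Ro.from_euler('xyz',s["eef_rot"]).as_matrix()
    best=None
    for sg in (1,-1):
        X=np.array([0,0,-1.]);Z=sg*np.array([-np.sin(w),np.cos(w),0]);Y=np.cross(Z,X)
        D=Ro.from_matrix(R.T@np.c_[X,Y,Z]).as_rotvec()
        if best is None or np.linalg.norm(D)<np.linalg.norm(best): best=D
    print("tcp",s["tcp_pos"].round(4),"F",s["ft_force"].round(1),"gap",round(s["finger_gap"],4),"t",s["time_s"],"q",s["joints"].round(2))
    print("R",R.round(2).tolist()); print("turn",best.round(3))
    for p in P: print("shift mm",p.round(4),((R.T@(p-s["tcp_pos"]))*1000).round(1))
def tcp(p): q=toW(x,y,w,p)[0]; q[2]-=0.0188; return q
E
python3 - <<'E'
from d import *
e=ear(c,86); a=list(e); a[2]+=70
go([tcp(a),tcp(e)])
E
```

```text
tcp [ 0.239  -0.4948  0.1702] F [ 0.  -0.5  0.3] gap 0.0943 t 0.15 q [-1.22  0.09  1.37 -0.    1.68 -0.1 ]
R [[-0.0, 0.9, 0.43], [0.0, 0.43, -0.9], [-1.0, 0.0, -0.0]]
turn [ 0.336 -0.002  0.   ]
shift mm [ 0.5062 -0.2052  0.2021] [ -31.6  366.6 -144.7]
shift mm [ 0.5062 -0.2052  0.1321] [  38.4  366.6 -144.6]
```

servo_tool([
  [-25,0,0,0.11,0,0,-1],
  [-25,0,0,0.11,0,0,-1],
  [-10,0,0,0.11,0,0,-1],
  [0,0,0,0,0,0,-1],
])

```text
time_s: 0.48
tcp_pos: [0.2381, -0.4926, 0.2276]
eef_rot: [-2.893, 1.559, 1.924]
ft_force: [-0.6, 0.9, 0.3]
finger_gap: 0.094
```

```bash
python3 - <<'E'
from d import *
e=ear(c,86); a=list(e); a[2]+=70
go([tcp(a),tcp(e)])
E
```

```text
tcp [ 0.2381 -0.4926  0.2276] F [-0.6  0.9  0.3] gap 0.094 t 0.4833 q [-1.22  0.09  1.26 -0.    1.81  0.24]
R [[-0.0, 0.99, 0.1], [0.01, 0.1, -0.99], [-1.0, -0.0, -0.01]]
turn [-0.008 -0.012  0.003]
shift mm [ 0.5062 -0.2052  0.2021] [  27.6  296.8 -257.4]
shift mm [ 0.5062 -0.2052  0.1321] [  97.6  297.  -256.6]
```

servo_tool([
  [0,33,-28.5,0,0,0,-1],
  [0,33,-28.5,0,0,0,-1],
  [0,33,-28.5,0,0,0,-1],
  [0,33,-28.5,0,0,0,-1],
  [0,33,-28.5,0,0,0,-1],
])

```text
time_s: 0.9
tcp_pos: [0.3791, -0.3407, 0.2229]
eef_rot: [-2.634, 1.554, 2.18]
ft_force: [0.7, -0.3, 0.5]
finger_gap: 0.094
```

servo_tool([
  [0,33,-28.5,0,0,0,-1],
  [0,33,-28.5,0,0,0,-1],
  [0,33,-28.5,0,0,0,-1],
  [0,20,-20,0,0,0,-1],
  [0,0,0,0,0,0,-1],
])

```text
time_s: 1.32
tcp_pos: [0.4844, -0.2182, 0.2173]
eef_rot: [-2.665, 1.546, 2.173]
ft_force: [0.4, -0.0, 0.4]
finger_gap: 0.094
```

```bash
python3 - <<'E'
from d import *
e=ear(c,86); a=list(e); a[2]+=70
go([tcp(a),tcp(e)])
E
```

```text
tcp [ 0.4844 -0.2182  0.2173] F [ 0.4 -0.   0.4] gap 0.094 t 1.3167 q [-0.54  0.06  1.31  0.01  1.8   0.91]
R [[-0.01, 0.99, 0.13], [0.02, 0.13, -0.99], [-1.0, -0.01, -0.02]]
turn [ 0.012 -0.022  0.012]
shift mm [ 0.5062 -0.2052  0.2021] [15.1 23.4 -9.8]
shift mm [ 0.5062 -0.2052  0.1321] [85.1 24.2 -8.2]
```

servo_tool([
  [0,24,-9,0.012,-0.022,0.012,-1],
  [0,0,0,0,0,0,-1],
])

```text
time_s: 1.48
tcp_pos: [0.5075, -0.2042, 0.2145]
eef_rot: [-2.046, 1.568, 2.788]
ft_force: [-0.3, -0.1, -0.0]
finger_gap: 0.0935
```

```bash
python3 - <<'E'
from d import *
from station import imaging
import cv2
e=ear(c,86)
go([tcp(e)])
s=imaging.snapshot("wrist"); pickle.dump(s,open("w1.pkl","wb"))
im=s["frame"][:,:,::-1].copy()
for p in proj(s,toW(x,y,w,[ear(c,98,12.5),ear(c,98,-12.5),nut(b),[75,45,10],[75,-45,10]])): cv2.circle(im,tuple(int(k) for k in p),4,(255,0,255),1)
cv2.imwrite("pics/w1.png",im)
E
```

```text
tcp [ 0.5075 -0.2042  0.2145] F [-0.3 -0.1 -0. ] gap 0.0935 t 1.4833 q [-0.49  0.08  1.29 -0.    1.77  0.96]
R [[-0.0, 0.99, 0.12], [0.0, 0.12, -0.99], [-1.0, -0.0, -0.0]]
turn [ 0.008 -0.001  0.003]
shift mm [ 0.5062 -0.2052  0.1321] [82.4 -1.3  0.9]
```

View pics/w1.png

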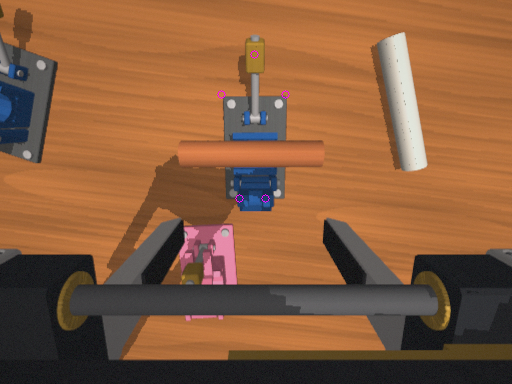

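```bash
python3 - <<'E'
import cv2
a=cv2.imread("pics/w1.png")[120:225,170:340]; cv2.imwrite("pics/w1c.png",cv2.resize(a,None,fx=4,fy=4,interpolation=cv2.INTER_CUBIC))
E
```

```text
(no output)
```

View pics/w1c.png

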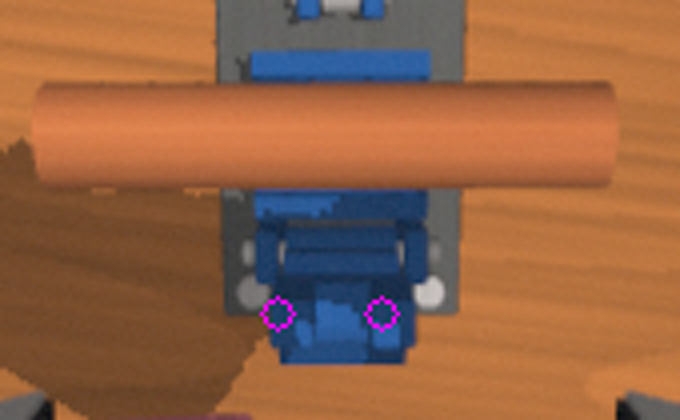

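servo_tool([
  [30,-3.5,2.5,0,0,0,-1],
  [30,0,0,0,0,0,-1],
  [21,0,0,0,0,0,-1],
  [0,0,0,0,0,0,-1],
])

```text
time_s: 1.87
tcp_pos: [0.4996, -0.2127, 0.1307]
eef_rot: [-1.164, 1.564, -2.61]
ft_force: [-0.6, -0.3, -0.7]
finger_gap: 0.0937
```

```bash
cat > look.py <<'E'
import sys; from d import *
from station import imaging
import cv2
n=sys.argv[1]; go([tcp(ear(c,86))])
ims=[]
for k,(u,v,W) in {"scene":(195,150,120),"top":(265,95,120)}.items():
    s=imaging.snapshot(k); pickle.dump(s,open(f"{k}_{n}.pkl","wb"))
    ims.append(cv2.resize(s["frame"][v:v+140,u:u+W,::-1],(390,455),interpolation=cv2.INTER_CUBIC))
cv2.imwrite(f"pics/l{n}.png",np.hstack(ims))
E
python3 look.py 1
```

```text
tcp [ 0.4996 -0.2127  0.1307] F [-0.6 -0.3 -0.7] gap 0.0937 t 1.8667 q [-0.5   0.09  1.45 -0.01  1.61  0.94]
R [[-0.01, 0.99, 0.12], [-0.0, 0.12, -0.99], [-1.0, -0.01, 0.0]]
turn [0.011 0.003 0.006]
shift mm [ 0.5062 -0.2052  0.1321] [-1.4  7.4 -6.7]
```

View pics/l1.png

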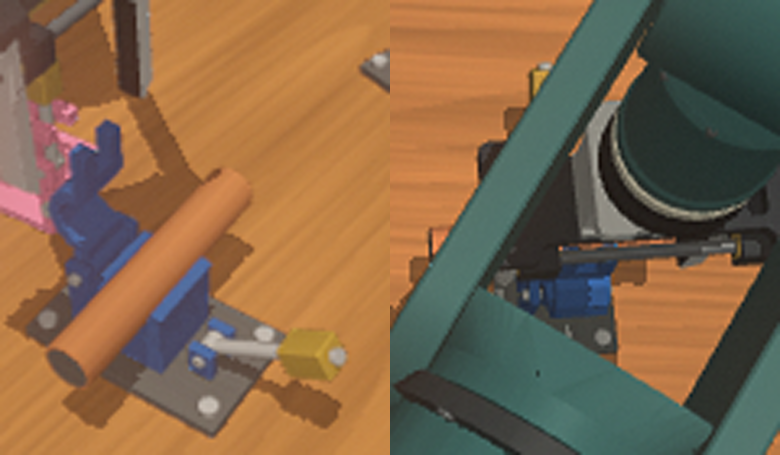

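servo_tool([
  [-1,5,-5,0.01,0,0,-1],
  [0,0,0,0,0,0,-1],
])

```text
time_s: 2.13
tcp_pos: [0.5072, -0.2098, 0.1395]
eef_rot: [0.353, 1.561, -1.106]
ft_force: [0.7, 0.1, -0.5]
finger_gap: 0.0935
```

servo_tool([
  [0,0,0,0,0,0,0.1],
  [0,0,0,0,0,0,0.1],
  [0,0,0,0,0,0,0.1],
  [0,0,0,0,0,0,0.1],
  [0,0,0,0,0,0,0.1],
])

```text
time_s: 2.55
tcp_pos: [0.5104, -0.2113, 0.146]
eef_rot: [0.662, 1.551, -0.796]
ft_force: [0.3, 0.4, 0.5]
finger_gap: 0.0642
```

```bash
python3 - <<'E'
from d import *
from station import imaging
import cv2
go([tcp(ear(c,86))])
s=imaging.snapshot("wrist")
cv2.imwrite("pics/w2.png",s["frame"][:,:,::-1])
E
```

```text
tcp [ 0.5104 -0.2113  0.146 ] F [0.3 0.4 0.5] gap 0.0642 t 2.55 q [-0.49  0.08  1.42 -0.01  1.61  0.97]
R [[0.01, 0.99, 0.11], [-0.01, 0.11, -0.99], [-1.0, 0.01, 0.02]]
turn [-0.001  0.016 -0.012]
shift mm [ 0.5062 -0.2052  0.1321] [13.8 -3.7 -6.8]
```

View pics/w2.png

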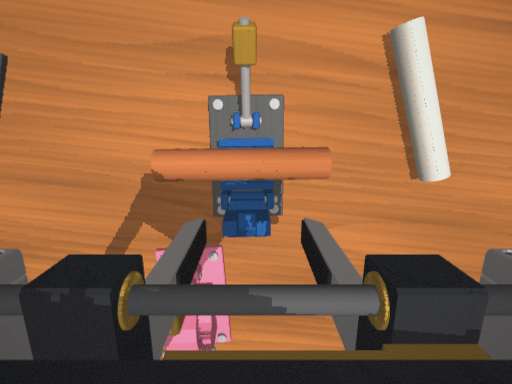

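servo_tool([
  [14,-4,-6,0,0.01,-0.01,0],
  [1,0,0,0,0,0,0],
  [1,0,0,0,0,0,0],
])

```text
time_s: 2.85
tcp_pos: [0.5057, -0.2055, 0.1288]
eef_rot: [0.369, 1.565, -1.089]
ft_force: [0.0, -0.2, 0.0]
finger_gap: 0.0472
```

```bash
python3 look.py 2
```

```text
tcp [ 0.5057 -0.2055  0.1288] F [ 0.  -0.2  0. ] gap 0.0472 t 2.85 q [-0.49  0.09  1.46 -0.    1.6   0.97]
R [[0.0, 0.99, 0.11], [-0.0, 0.11, -0.99], [-1.0, 0.0, 0.01]]
turn [-0.001  0.005 -0.002]
shift mm [ 0.5062 -0.2052  0.1321] [-3.3  0.5 -0.3]
```

View pics/l2.png

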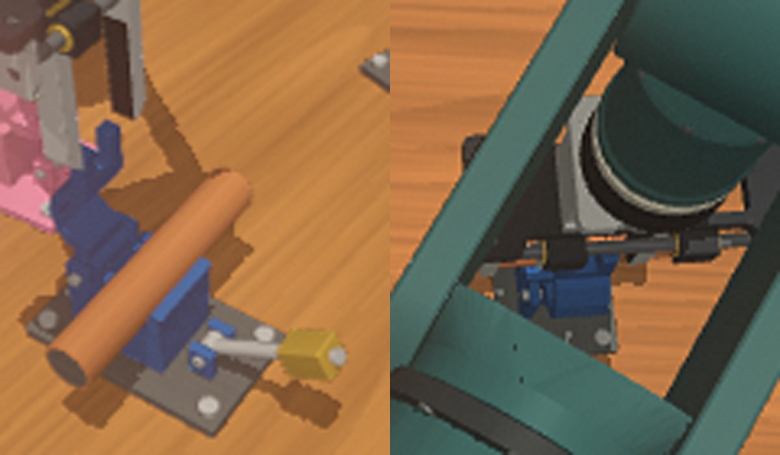

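servo_tool([
  [-1.5,0,0,0,0,0,1],
  [0,0,0,0,0,0,1],
  [0,0,0,0,0,0,1],
  [0,0,0,0,0,0,1],
  [0,0,0,0,0,0,1],
])

```text
time_s: 3.37
tcp_pos: [0.5053, -0.2054, 0.1298]
eef_rot: [0.146, 1.566, -1.312]
ft_force: [0.5, -0.0, -0.1]
finger_gap: 0.0171
```

```bash
python3 - <<'E'
from d import *
go([tcp(ear(k,86)) for k in (1.53,1.4,1.25,1.1,.95,.8,.65,.5,.35,.2,.05,0)])
E
```

```text
tcp [ 0.5053 -0.2054  0.1298] F [ 0.5 -0.  -0.1] gap 0.0171 t 3.3667 q [-0.49  0.09  1.45 -0.    1.6   0.97]
R [[0.0, 0.99, 0.11], [-0.0, 0.11, -0.99], [-1.0, 0.0, 0.0]]
turn [-0.001  0.004 -0.001]
shift mm [ 0.506  -0.2052  0.1321] [-2.3  0.7 -0.2]
shift mm [ 0.5171 -0.2039  0.1309] [-1.1 11.8 -0.2]
shift mm [ 0.5295 -0.2025  0.1278] [ 2.  24.3 -0.2]
shift mm [ 0.5413 -0.2012  0.1228] [ 7.  36.2 -0.2]
shift mm [ 0.5522 -0.1999  0.1162] [13.7 47.2 -0.3]
shift mm [ 0.5621 -0.1988  0.1079] [22.  57.1 -0.3]
shift mm [ 0.5706 -0.1978  0.0982] [31.6 65.7 -0.3]
shift mm [ 0.5775 -0.1971  0.0874] [42.4 72.7 -0.4]
shift mm [ 0.5828 -0.1964  0.0757] [54.2 78.  -0.4]
shift mm [ 0.5863 -0.1961  0.0633] [66.6 81.5 -0.5]
shift mm [ 0.5879 -0.1959  0.0505] [79.4 83.1 -0.6]
shift mm [ 0.588  -0.1959  0.0462] [83.7 83.2 -0.6]
```

```bash
python3 look.py 3; python3 - <<'E'
from d import *
from station import imaging
import cv2
s=imaging.snapshot("wrist")
cv2.imwrite("pics/w3.png",s["frame"][:,:,::-1]);print(r.state()["finger_gap"])
E
```

```text
tcp [ 0.5053 -0.2054  0.1298] F [ 0.5 -0.  -0.1] gap 0.0171 t 3.3667 q [-0.49  0.09  1.45 -0.    1.6   0.97]
R [[0.0, 0.99, 0.11], [-0.0, 0.11, -0.99], [-1.0, 0.0, 0.0]]
turn [-0.001  0.004 -0.001]
shift mm [ 0.5062 -0.2052  0.1321] [-2.3  0.9 -0.2]
0.005170235431893288
```

View pics/l3.png

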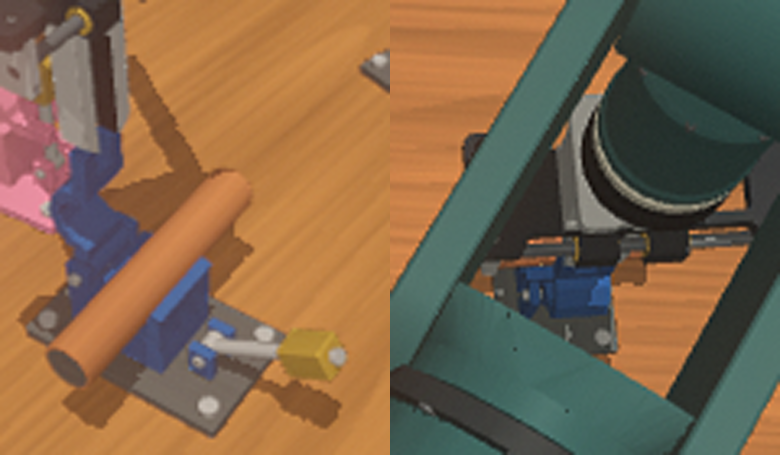

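View pics/w3.png

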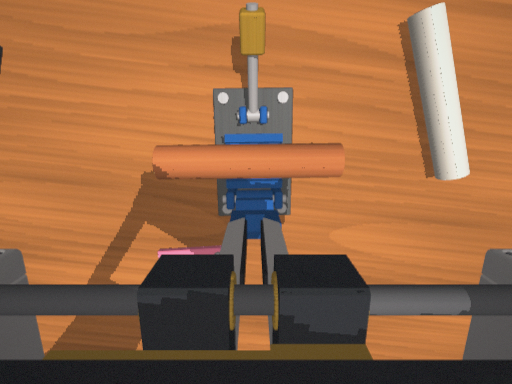

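```bash
python3 - <<'E'
from fit0 import *
import cv2
out=[]
def box(c):
    P=[]
    for r_ in (75,98):
        for n in (-6,6):
            for yy in (-18,18):
                P.append([-38+r_*np.cos(c)-n*np.sin(c),yy,65+r_*np.sin(c)+n*np.cos(c)])
    return P
for s,(u,v,W,H) in ((T,(295,150,50,60)),(S,(200,175,60,72))):
    for cc in (None,1.53,1.75):
        k=5
        im=cv2.resize(s["frame"][v:v+H,u:u+W,::-1],None,fx=k,fy=k,interpolation=cv2.INTER_CUBIC)
        if cc:
            p=proj(s,toW(x,y,w,box(cc))); p=((p-[u,v]+.5)*k).astype(int)
            for a in range(8):
                for b_ in range(a):
                    if bin(a^b_).count('1')==1: cv2.line(im,tuple(map(int,p[a])),tuple(map(int,p[b_])),(0,255,255) if a<4 else (0,255,0),1)
        out.append(cv2.resize(im,(260,int(im.shape[0]*260/im.shape[1]))))
h=min(o.shape[0] for o in out)
cv2.imwrite("pics/m.png",cv2.resize(np.vstack([np.hstack([o[:h] for o in out[:3]]),np.hstack([o[:h] for o in out[3:]])]),(740,590)))
E
```

```text
(no output)
```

View pics/m.png

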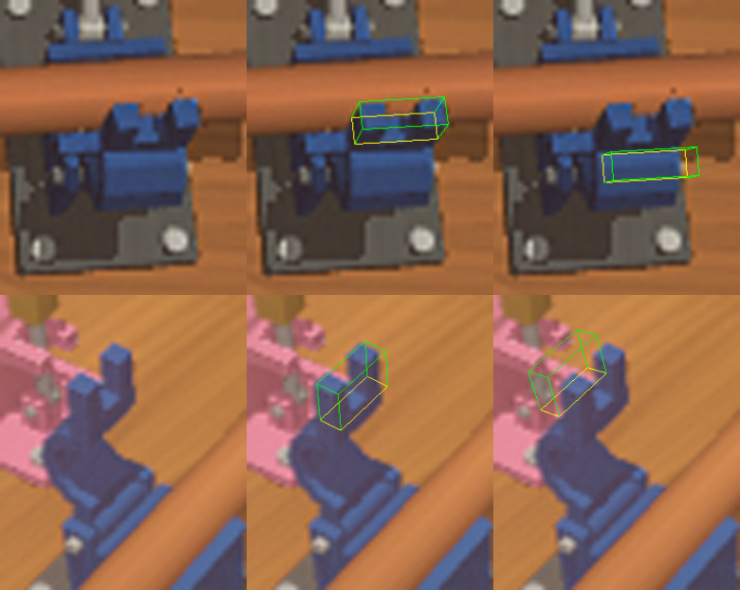

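```bash
python3 - <<'E'
from d import *
import cv2
s=pickle.load(open("scene_3.pkl","rb"));st=r.state()
Rm=Ro.from_euler('xyz',st["eef_rot"]).as_matrix()
p=st["tcp_pos"]; print(proj(s,p), "tip -y8",proj(s,p+Rm@[0,.008,.0]),proj(s,p+Rm@[0,-.008,.0]),"grasp", proj(s,p-Rm[:,0]*.0188))
print(proj(s,toW(x,y,w,[ear(c,98,-12.5),ear(c,98,12.5)])))
S3=s["frame"][170:230,195:255,::-1]
im=cv2.resize(S3,None,fx=9,fy=9,interpolation=cv2.INTER_CUBIC)
for q,col in ((p,(0,255,255)),(p-Rm[:,0]*.0188,(0,255,0)),(p-Rm[:,0]*.04,(0,0,255))):
    u=(proj(s,q)[0]-[195,170]+.5)*9; cv2.circle(im,(int(u[0]),int(u[1])),6,col,2)
cv2.imwrite("pics/m2.png",im)
E
```

```text
[[225.88542081 204.55296367]] tip -y8 [[229.12502656 206.10775935]] [[222.6781055  203.01366525]] grasp [[225.1650734  197.47973222]]
[[221.07948993 195.91098794]
 [229.19855075 188.52444562]]
```

View pics/m2.png

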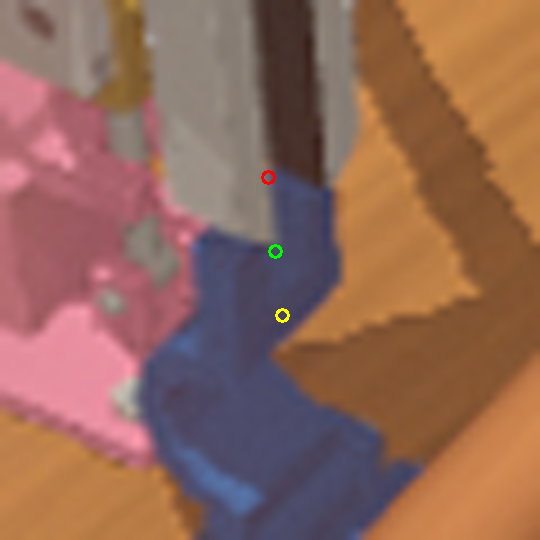

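```bash
python3 - <<'E'
from d import *
from station import imaging
import cv2
st=r.state();Rm=Ro.from_euler('xyz',st["eef_rot"]).as_matrix();p=st["tcp_pos"]
print(st["finger_gap"])
out=[]
for n,(u,v,W,k) in {"wrist":(205,175,100,4),"scene":(195,170,60,6.6)}.items():
    s=imaging.snapshot(n); pickle.dump(s,open(n+"_4.pkl","wb"))
    im=cv2.resize(s["frame"][v:v+W,u:u+W,::-1],(400,400),interpolation=cv2.INTER_CUBIC);k=400/W
    for q,col in ((p,(0,255,255)),(p-Rm[:,0]*.0188,(0,255,0)),(p-Rm[:,0]*.04,(0,0,255))):
        a=(proj(s,q)[0]-[u,v]+.5)*k; cv2.circle(im,(int(a[0]),int(a[1])),5,col,2)
    for q in proj(s,toW(x,y,w,[ear(c,98,-12.5),ear(c,98,12.5)])):
        a=(q-[u,v]+.5)*k; cv2.circle(im,(int(a[0]),int(a[1])),5,(255,0,255),2)
    out.append(im)
cv2.imwrite("pics/m3.png",np.hstack(out))
E
```

```text
0.005170235431893288
```

View pics/m3.png

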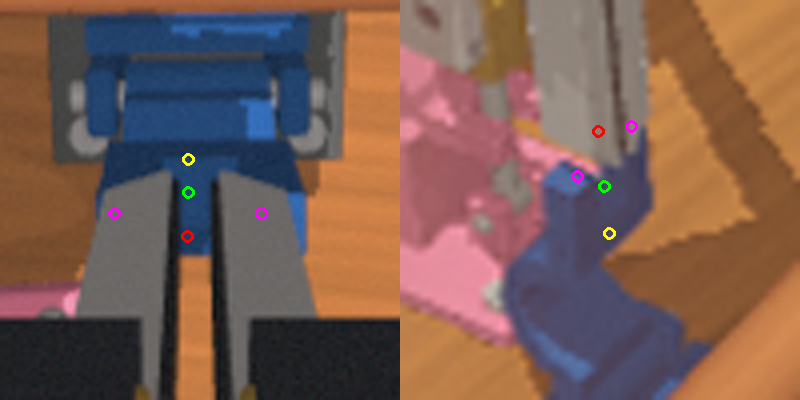

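```bash
python3 - <<'E'
from d import *
import cv2
p=np.array([.2389,-.4947,.1699])
for n in("scene0","top0"):
    s=pickle.load(open(n+".pkl","rb"))
    print(n,proj(s,[p,p+[0,0,.0188]]))
s=pickle.load(open("scene_1.pkl","rb"));T1=pickle.load(open("top_1.pkl","rb"))
p=np.array([.4996,-.2127,.1307]);Z=np.array([.12,-.99,0]);X=np.array([.99,.12,0])
pts=[p+Z*g+X*a+np.array([0,0,h]) for g in(.047,-.047) for a in (-.008,.008) for h in (0,.0376)]
a=s["frame"][110:230,180:300,::-1];im=cv2.resize(a,None,fx=5,fy=5,interpolation=cv2.INTER_CUBIC)
for q in proj(s,pts):
    u=(q-[180,110]+.5)*5; cv2.circle(im,(int(u[0]),int(u[1])),4,(0,255,255),2)
cv2.imwrite("pics/m4.png",im)
E
```

```text
scene0 [[  6.56428002 208.91101556]
 [  1.34912313 201.33849659]]
top0 [[477.40899405 316.00960247]
 [483.38716215 317.40854866]]
```

View pics/m4.png

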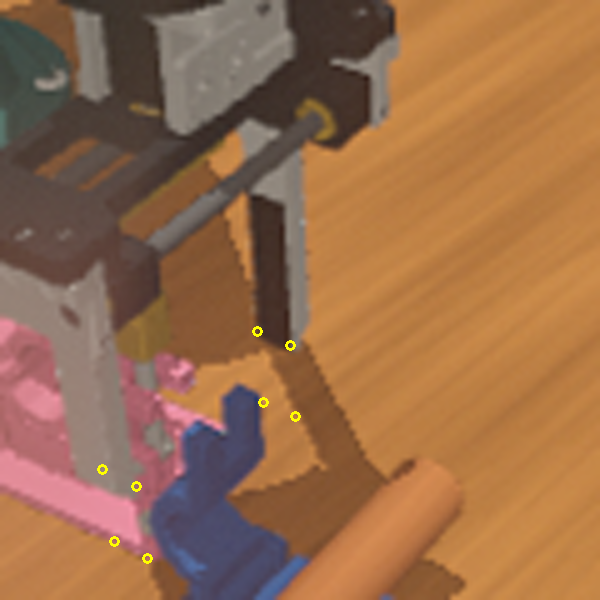

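```bash
python3 - <<'E'
from d import *
import cv2
def pts(p,Z,X,hs=(0,.0188,.0376)): 
    return [[p+np.array(Z)*g+np.array([0,0,h])  for g in(.047,-.047)] for h in hs]
cols=[(0,255,255),(0,255,0),(0,0,255)]
def draw(n,p,Z,u,v,W,H,k,g=None):
    s=pickle.load(open(n+".pkl","rb")); im=cv2.resize(s["frame"][v:v+H,u:u+W,::-1],None,fx=k,fy=k,interpolation=cv2.INTER_CUBIC)
    for P,cl in zip(pts(np.array(p),Z,None),cols):
        for q in proj(s,P):
            a=(q-[u,v]+.5)*k
            if abs(a).max()<2000: cv2.circle(im,(int(a[0]),int(a[1])),4,cl,2)
    return im
A=draw("top0",[.239,-.4948,.1702],[.43,-.9,0],412,290,100,94,4)
B=draw("scene0",[.239,-.4948,.1702],[.43,-.9,0],0,90,100,94,4)
C=draw("w1",[.5075,-.2042,.2145],[.12,-.99,0],150,190,200,94,4)
C=cv2.resize(C,(800,376))[:224]
cv2.imwrite("pics/m5.png",np.vstack([np.hstack([A,B]),C]))
E
```

```text
(no output)
```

View pics/m5.png

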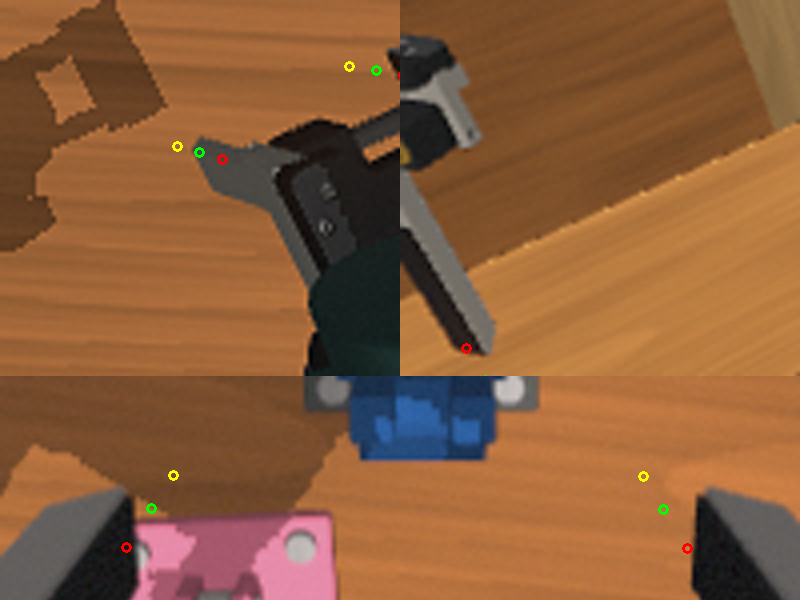

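The arm touched nothing. All three cameras agree that the real fingertips sit about 37 mm behind the reported TCP, so the fingers closed above the ear. I'll allow for this offset, then open, go lower and check again.

servo_tool([
  [-2,0,0,0,0,0,-0.3],
  [-2,0,0,0,0,0,-0.3],
  [0,0,0,0,0,0,-0.3],
  [0,0,0,0,0,0,-0.3],
  [0,0,0,0,0,0,-0.3],
])

```text
time_s: 4.03
tcp_pos: [0.5053, -0.2054, 0.1343]
eef_rot: [0.158, 1.566, -1.3]
ft_force: [0.2, 1.1, -0.5]
finger_gap: 0.0307
```

```bash
sed -i 's/q\[2\]-=0.0188/q[2]-=0.056/' d.py; python3 look.py 5
```

```text
tcp [ 0.5053 -0.2054  0.1343] F [ 0.2  1.1 -0.5] gap 0.0307 t 4.0333 q [-0.49  0.08  1.45 -0.    1.61  0.97]
R [[0.0, 0.99, 0.11], [-0.0, 0.11, -0.99], [-1.0, 0.0, 0.0]]
turn [-0.001  0.004 -0.001]
shift mm [ 0.5062 -0.2052  0.0949] [39.4  0.8 -0.3]
```

View pics/l5.png

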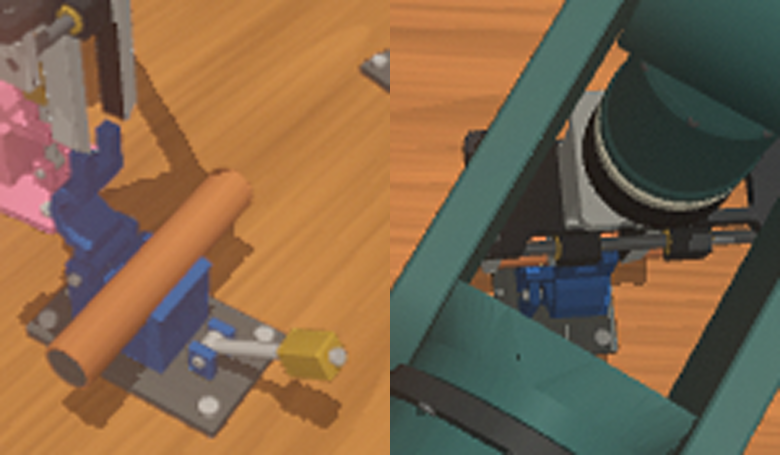

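servo_tool([
  [0,0,0,0,0,0,-0.5],
  [0,0,0,0,0,0,-0.5],
  [0,0,0,0,0,0,-0.5],
  [0,0,0,0,0,0,-0.5],
  [0,0,0,0,0,0,-0.5],
])

```text
time_s: 4.55
tcp_pos: [0.5051, -0.2053, 0.134]
eef_rot: [0.046, 1.567, -1.412]
ft_force: [-0.1, 0.2, -0.4]
finger_gap: 0.0697
```

```bash
python3 - <<'E'
from d import *
go([tcp(ear(c,86))])
E
```

```text
tcp [ 0.5051 -0.2053  0.134 ] F [-0.1  0.2 -0.4] gap 0.0697 t 4.55 q [-0.49  0.09  1.45 -0.    1.61  0.97]
R [[0.0, 0.99, 0.11], [-0.0, 0.11, -0.99], [-1.0, 0.0, 0.0]]
turn [-0.001  0.004 -0.   ]
shift mm [ 0.5062 -0.2052  0.0949] [39.   1.  -0.2]
```

servo_tool([
  [13,0.5,0,0,0,0,-0.5],
  [13,0,0,0,0,0,-0.5],
  [13,0,0,0,0,0,-0.5],
  [0,0,0,0,0,0,-0.5],
])

```text
time_s: 4.88
tcp_pos: [0.5067, -0.206, 0.0952]
eef_rot: [0.478, 1.564, -0.98]
ft_force: [-0.1, 0.4, -0.5]
finger_gap: 0.0703
```

```bash
python3 look.py 6
```

```text
tcp [ 0.5067 -0.206   0.0952] F [-0.1  0.4 -0.5] gap 0.0703 t 4.8833 q [-0.49  0.1   1.5  -0.    1.53  0.97]
R [[0.0, 0.99, 0.11], [-0.01, 0.11, -0.99], [-1.0, 0.0, 0.01]]
turn [-0.001  0.006 -0.003]
shift mm [ 0.5062 -0.2052  0.0949] [ 0.3 -0.5 -0.9]
```

View pics/l6.png

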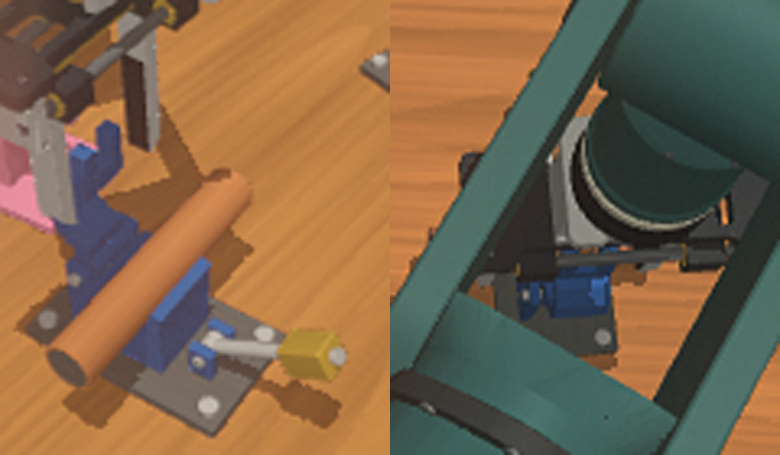

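The fingers now straddle the ear, with the finger tip at (65,215) and the ear at (95,160) in the left crop. Closing.

servo_tool([
  [0,0,-1,0,0,0,1],
  [0,0,0,0,0,0,1],
  [0,0,0,0,0,0,1],
  [0,0,0,0,0,0,1],
  [0,0,0,0,0,0,1],
])

```text
time_s: 5.4
tcp_pos: [0.5103, -0.2067, 0.1023]
eef_rot: [0.79, 1.553, -0.668]
ft_force: [0.2, -0.2, 0.6]
finger_gap: 0.0409
```

servo_tool([
  [0,0,0,0,0,0,1],
  [0,0,0,0,0,0,1],
  [0,0,0,0,0,0,1],
])

```text
time_s: 5.65
tcp_pos: [0.5103, -0.2063, 0.1026]
eef_rot: [0.832, 1.553, -0.625]
ft_force: [-0.3, -0.4, 0.4]
finger_gap: 0.0356
```

```bash
python3 - <<'E'
from d import *
go([tcp(ear(k,86)) for k in (c,1.4,1.25,1.1,.95,.8,.65,.5,.35,.2,.05,0)])
E
```

```text
tcp [ 0.5103 -0.2063  0.1026] F [-0.3 -0.4  0.4] gap 0.0356 t 5.65 q [-0.49  0.1   1.5  -0.    1.53  0.97]
R [[0.01, 0.99, 0.11], [-0.01, 0.11, -0.99], [-1.0, 0.01, 0.01]]
turn [-0.     0.012 -0.013]
shift mm [ 0.5062 -0.2052  0.0949] [ 7.6 -4.1 -1.7]
shift mm [ 0.5171 -0.2039  0.0937] [ 8.9  6.9 -1.7]
shift mm [ 0.5295 -0.2025  0.0906] [12.2 19.3 -1.7]
shift mm [ 0.5413 -0.2012  0.0856] [17.3 31.2 -1.8]
shift mm [ 0.5522 -0.1999  0.079 ] [24.1 42.1 -1.9]
shift mm [ 0.5621 -0.1988  0.0707] [32.5 51.9 -2. ]
shift mm [ 0.5706 -0.1978  0.061 ] [42.3 60.3 -2.1]
shift mm [ 0.5775 -0.1971  0.0502] [53.2 67.2 -2.2]
shift mm [ 0.5828 -0.1964  0.0385] [65.  72.3 -2.3]
shift mm [ 0.5863 -0.1961  0.0261] [77.4 75.7 -2.5]
shift mm [ 0.5879 -0.1959  0.0133] [90.2 77.1 -2.6]
shift mm [ 0.588  -0.1959  0.009 ] [94.5 77.2 -2.7]
```

servo_tool([
  [2,13,0,0,0,0,1],
  [4,13,0,0,0,0,1],
  [6,12.5,0,0,0,0,1],
  [0,0,0,0,0,0,1],
])

```text
time_s: 5.98
tcp_pos: [0.5463, -0.2018, 0.0933]
eef_rot: [0.571, 1.558, -0.889]
ft_force: [-0.4, -0.9, -1.6]
finger_gap: 0.0357
```

```bash
cat >> d.py <<'E'
def polar(): 
    p=r.state()["tcp_pos"]; C,S_=np.cos(w),np.sin(w); dx,dy=p[0]-x,p[1]-y
    X=(C*dx+S_*dy)*1000;Yc=(-S_*dx+C*dy)*1000;Z=(p[2]+.056)*1000
    print("grasp clamp",round(X,1),round(Yc,1),round(Z,1),"c",np.arctan2(Z-65,X+38).round(3),"r",np.hypot(Z-65,X+38).round(1),"b",np.arctan2(X-45,Z-25).round(3),"rb",np.hypot(Z-25,X-45).round(1))
E
python3 - <<'E'
from d import *
go([]);polar()
E
python3 look.py 7
```

```text
tcp [ 0.5463 -0.2018  0.0933] F [-0.4 -0.9 -1.6] gap 0.0357 t 5.9833 q [-0.45  0.18  1.43 -0.01  1.53  1.01]
R [[0.01, 0.99, 0.11], [-0.01, 0.11, -0.99], [-1.0, 0.01, 0.01]]
turn [-0.002  0.011 -0.007]
grasp clamp 5.9 -1.2 149.3 c 1.091 r 95.0 b -0.305 rb 130.3
tcp [ 0.5463 -0.2018  0.0933] F [-0.4 -0.9 -1.6] gap 0.0357 t 5.9833 q [-0.45  0.18  1.43 -0.01  1.53  1.01]
R [[0.01, 0.99, 0.11], [-0.01, 0.11, -0.99], [-1.0, 0.01, 0.01]]
turn [-0.002  0.011 -0.007]
shift mm [ 0.5062 -0.2052  0.0949] [ -1.9 -40.2  -1.1]
```

View pics/l7.png

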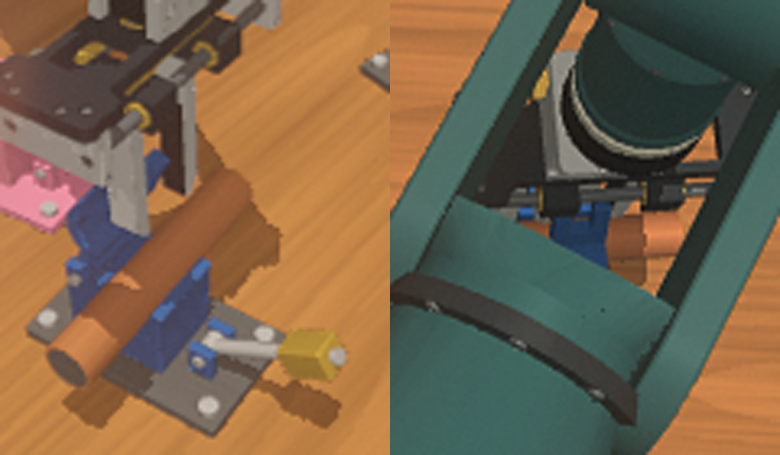

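The cap is following the grip, at c of about 1.09 with the hold near r = 94.

servo_tool([
  [9,11.5,0,0,0,0,1],
  [10,10,0,0,0,0,1],
  [11,9,0,0,0,0,1],
  [0,0,0,0,0,0,1],
])

```text
time_s: 6.42
tcp_pos: [0.5787, -0.1979, 0.0689]
eef_rot: [0.957, 1.551, -0.502]
ft_force: [-0.0, -0.0, -0.4]
finger_gap: 0.0355
```

```bash
python3 - <<'E'
from d import *
go([]);polar()
E
```

```text
tcp [ 0.5787 -0.1979  0.0689] F [-0.  -0.  -0.4] gap 0.0355 t 6.4167 q [-0.42  0.25  1.39 -0.    1.48  1.04]
R [[0.02, 0.99, 0.11], [-0.01, 0.11, -0.99], [-1.0, 0.02, 0.01]]
turn [-0.002  0.011 -0.016]
grasp clamp 38.6 -0.9 124.9 c 0.664 r 97.2 b -0.064 rb 100.1
```

servo_tool([
  [15,5,0,0,0.01,-0.01,1],
  [15,5,0,0,0,0,1],
  [14,2,0,0,0,0,1],
  [0,0,0,0,0,0,1],
])

```text
time_s: 6.75
tcp_pos: [0.5988, -0.1948, 0.0292]
eef_rot: [1.48, 1.547, 0.022]
ft_force: [0.9, 1.2, -0.3]
finger_gap: 0.035
```

```bash
python3 - <<'E'
from d import *
go([]);polar()
E
```

```text
tcp [ 0.5988 -0.1948  0.0292] F [ 0.9  1.2 -0.3] gap 0.035 t 6.75 q [-0.41  0.31  1.4   0.01  1.42  1.05]
R [[0.02, 0.99, 0.11], [0.0, 0.11, -0.99], [-1.0, 0.02, 0.0]]
turn [-0.     0.002 -0.024]
grasp clamp 58.9 -0.1 85.2 c 0.206 r 99.0 b 0.226 rb 61.8
```

servo_tool([
  [8,-2,0,0,0,-0.02,1],
  [8,-2,0,0,0,0,1],
  [6,-1,0,0,0,0,1],
  [0,0,0,0,0,0,1],
])

```text
time_s: 7.08
tcp_pos: [0.6007, -0.1947, 0.0093]
eef_rot: [1.315, 1.553, -0.142]
ft_force: [1.9, 0.7, 0.0]
finger_gap: 0.0354
```

```bash
python3 - <<'E'
from d import *
polar()
E
python3 look.py 8
```

```text
grasp clamp 60.8 -0.2 65.3 c 0.003 r 98.8 b 0.374 rb 43.3
tcp [ 0.6007 -0.1947  0.0093] F [1.9 0.7 0. ] gap 0.0354 t 7.0833 q [-0.41  0.33  1.41  0.    1.39  1.05]
R [[0.02, 0.99, 0.11], [-0.0, 0.11, -0.99], [-1.0, 0.02, 0.0]]
turn [ 0.001  0.004 -0.017]
shift mm [ 0.5062 -0.2052  0.0949] [-87.2 -93.7   0.1]
```

View pics/l8.png

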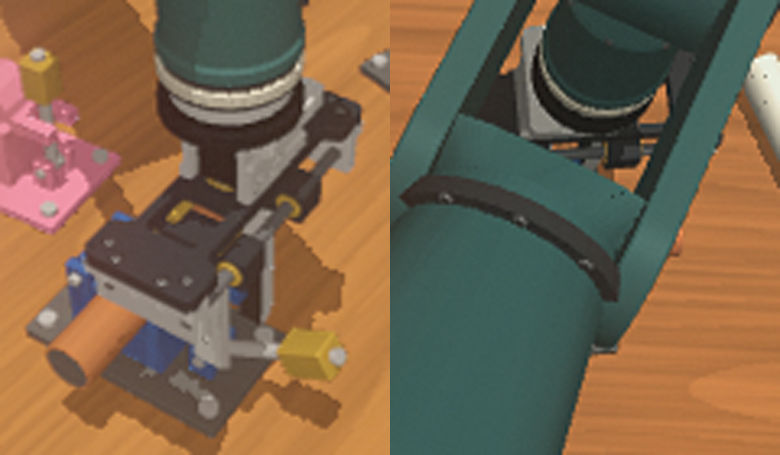

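servo_tool([
  [4,-1,0,0,0,0,1],
  [3,0,0,0,0,0,1],
  [0,0,0,0,0,0,1],
])

```text
time_s: 7.43
tcp_pos: [0.601, -0.1947, 0.0039]
eef_rot: [1.346, 1.551, -0.111]
ft_force: [3.8, 1.4, 0.6]
finger_gap: 0.0351
```

servo_tool([
  [0,0,0,0,0,0,-1],
  [0,0,0,0,0,0,-1],
  [0,0,0,0,0,0,-1],
  [0,0,0,0,0,0,-1],
])

```text
time_s: 7.77
tcp_pos: [0.5956, -0.1963, 0.0013]
eef_rot: [1.066, 1.561, -0.392]
ft_force: [-0.0, -0.0, 0.4]
finger_gap: 0.0586
```

servo_tool([
  [0,0,0,0,0,0,-1],
  [0,0,0,0,0,0,-1],
  [-20,0,0,0,0,0,-1],
  [-30,0,0,0,0,0,-1],
  [-30,0,0,0,0,0,-1],
])

```text
time_s: 8.18
tcp_pos: [0.5864, -0.1941, 0.0716]
eef_rot: [-1.969, 1.555, 2.855]
ft_force: [0.4, -0.3, 1.2]
finger_gap: 0.0916
```

servo_tool([
  [-30,0,0,0,0,0,-1],
  [0,0,0,0,0,0,-1],
])

```text
time_s: 8.35
tcp_pos: [0.5893, -0.1957, 0.1093]
eef_rot: [-1.709, 1.564, 3.114]
ft_force: [0.6, 0.0, 1.5]
finger_gap: 0.0942
```

```bash
python3 - <<'E'
from d import *
polar(); go([tcp(nut(b))])
from station import imaging
import cv2
s=imaging.snapshot("wrist");pickle.dump(s,open("w9.pkl","wb"));cv2.imwrite("pics/w9.png",s["frame"][:,:,::-1])
E
python3 look.py 9
```

```text
grasp clamp 49.3 0.1 165.3 c 0.854 r 133.0 b 0.031 rb 140.4
tcp [ 0.5893 -0.1957  0.1093] F [0.6 0.  1.5] gap 0.0942 t 8.35 q [-0.41  0.27  1.28 -0.    1.6   1.05]
R [[-0.01, 0.99, 0.11], [0.0, 0.11, -0.99], [-1.0, -0.01, -0.0]]
turn [-0.002 -0.001  0.006]
shift mm [ 0.6536 -0.1884  0.0114] [97.5 65.3  0. ]
tcp [ 0.588  -0.1952  0.1063] F [-0.9 -0.6  0.3] gap 0.094 t 8.4 q [-0.41  0.27  1.29 -0.    1.59  1.05]
R [[-0.01, 0.99, 0.11], [0.0, 0.11, -0.99], [-1.0, -0.01, -0.0]]
turn [-0.002 -0.003  0.01 ]
shift mm [ 0.5062 -0.2052  0.0949] [ 12.2 -82.4   0.9]
```

View pics/l9.png

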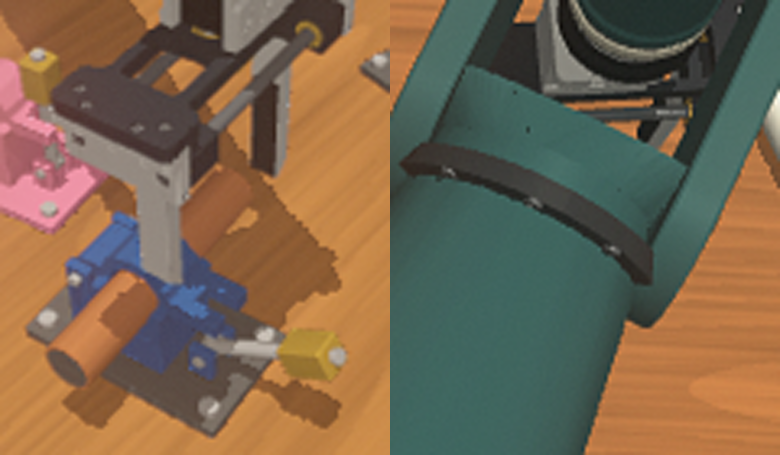

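View pics/w9.png

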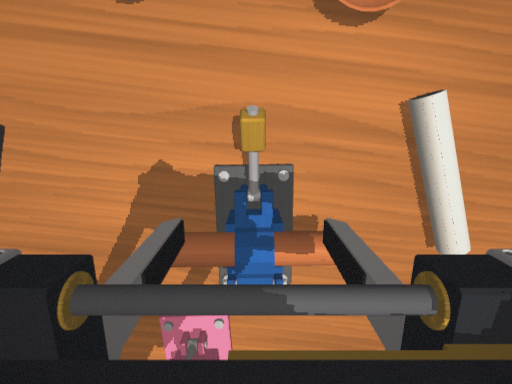

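```bash
python3 - <<'E'
from fit0 import *
import cv2
s=pickle.load(open("scene_9.pkl","rb"));u,v,W=235,225,60
out=[]
for cc in (0,.17):
    im=cv2.resize(s["frame"][v:v+W,u:u+W,::-1],(390,390),interpolation=cv2.INTER_CUBIC)
    P=[[-38+98*np.cos(cc)-n*np.sin(cc),yy,65+98*np.sin(cc)+n*np.cos(cc)] for n in(-6,6) for yy in (-18,-7,7,18)]
    for q in proj(s,toW(x,y,w,P)):
        a=(q-[u,v]+.5)*6.5; cv2.circle(im,(int(a[0]),int(a[1])),3,(0,255,255),1)
    out.append(im)
cv2.imwrite("pics/m9.png",np.hstack(out))
s=pickle.load(open("w9.pkl","rb")); print(proj(s,toW(x,y,w,[nut(b),nut(b,98),[75,45,10],[75,-45,10]])))
E
```

```text
[[251.79466113 129.50004376]
 [251.68988878 112.15846808]
 [211.75180624 163.74020531]
 [292.58123297 163.62065801]]
```

View pics/m9.png

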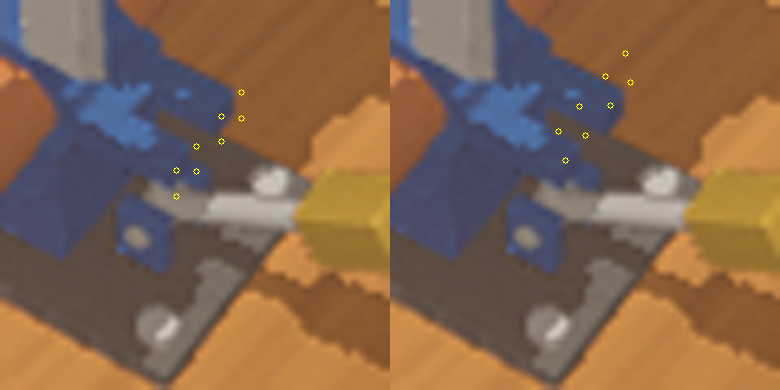

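The closed-cap projection (c = 0) matches the picture and c = 0.17 does not, so the cap is closed. The nut shows at (253,130) in the wrist view, where the fit predicts (252,129.5). Next I move over the nut.

servo_tool([
  [0,22,0,0,0,0.01,-1],
  [0,22,0,0,0,0,-1],
  [0,20,0,0,0,0,-1],
  [20,0,0,0,0,0,-1],
  [20,0,0,0,0,0,-1],
])

```text
time_s: 8.92
tcp_pos: [0.6474, -0.1856, 0.0525]
eef_rot: [-2.193, 1.552, 2.629]
ft_force: [-0.1, 0.2, 0.1]
finger_gap: 0.0939
```

```bash
python3 - <<'E'
from d import *
polar(); go([tcp(nut(b))])
E
```

```text
grasp clamp 108.1 3.4 108.5 c 0.289 r 152.5 b 0.647 rb 104.7
tcp [ 0.6474 -0.1856  0.0525] F [-0.1  0.2  0.1] gap 0.0939 t 8.9167 q [-0.36  0.42  1.2   0.    1.54  1.1 ]
R [[-0.02, 0.99, 0.11], [0.01, 0.11, -0.99], [-1.0, -0.02, -0.01]]
turn [-0.004 -0.011  0.015]
shift mm [ 0.6536 -0.1884  0.0114] [41.   6.5  3.9]
```

servo_tool([
  [15,6,4,0,-0.01,0.015,-1],
  [15,0,0,0,0,0,-1],
  [10,0,0,0,0,0,-1],
  [0,0,0,0,0,0,0],
  [0,0,0,0,0,0,0],
])

```text
time_s: 9.33
tcp_pos: [0.643, -0.1844, -0.0088]
eef_rot: [-2.056, 1.54, 2.767]
ft_force: [-0.1, 0.7, 0.1]
finger_gap: 0.0837
```

servo_tool([
  [0,0,0,0,0,0,0],
  [0,0,0,0,0,0,0],
  [0,0,0,0,0,0,0],
])

```text
time_s: 9.58
tcp_pos: [0.6427, -0.1845, -0.0088]
eef_rot: [-2.053, 1.539, 2.77]
ft_force: [0.4, -0.5, 0.0]
finger_gap: 0.0639
```

```bash
python3 - <<'E'
from d import *
polar(); go([tcp(nut(b))])
E
python3 look.py 10
```

```text
grasp clamp 103.6 5.1 47.2 c -0.125 r 142.7 b 1.209 rb 62.7
tcp [ 0.6427 -0.1845 -0.0088] F [ 0.4 -0.5  0. ] gap 0.0639 t 9.5833 q [-0.36  0.46  1.27  0.    1.44  1.1 ]
R [[-0.03, 0.99, 0.11], [0.01, 0.11, -0.99], [-1.0, -0.03, -0.01]]
turn [-0.003 -0.015  0.028]
shift mm [ 0.6536 -0.1884  0.0114] [-20.6   9.9   4.8]
tcp [ 0.6427 -0.1845 -0.0088] F [ 0.4 -0.5  0. ] gap 0.0639 t 9.5833 q [-0.36  0.46  1.27  0.    1.44  1.1 ]
R [[-0.03, 0.99, 0.11], [0.01, 0.11, -0.99], [-1.0, -0.03, -0.01]]
turn [-0.003 -0.015  0.028]
shift mm [ 0.5062 -0.2052  0.0949] [ -99.9 -140.8    4.1]
```

View pics/l10.png

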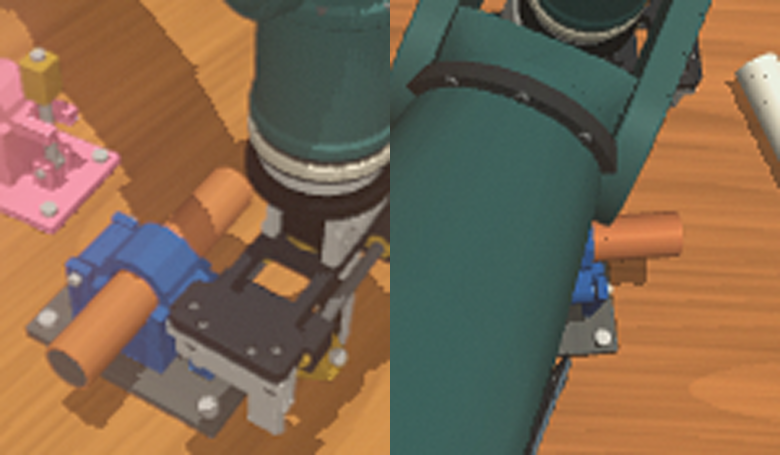

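servo_tool([
  [-17,9,5,0,-0.012,0.025,0],
  [0,0,0,0,0,0,0],
  [0,0,0,0,0,0,0],
])

```text
time_s: 9.93
tcp_pos: [0.6553, -0.1897, 0.0124]
eef_rot: [1.347, 1.567, -0.114]
ft_force: [-0.4, 0.4, -0.8]
finger_gap: 0.0471
```

```bash
python3 - <<'E'
from d import *
polar(); go([tcp(nut(b))])
E
```

```text
grasp clamp 115.5 -1.5 68.4 c 0.022 r 153.6 b 1.019 rb 82.8
tcp [ 0.6553 -0.1897  0.0124] F [-0.4  0.4 -0.8] gap 0.0471 t 9.9333 q [-0.37  0.45  1.24  0.    1.45  1.1 ]
R [[0.0, 0.99, 0.11], [-0.0, 0.11, -0.99], [-1.0, 0.0, 0.0]]
turn [-0.003  0.001 -0.004]
shift mm [ 0.6536 -0.1884  0.0114] [ 1.  -1.5 -1.5]
```

Centred on the nut. Closing.

servo_tool([
  [0,-1,-1,0,0,0,1],
  [0,0,0,0,0,0,1],
  [0,0,0,0,0,0,1],
  [0,0,0,0,0,0,1],
  [0,0,0,0,0,0,1],
])

```text
time_s: 10.35
tcp_pos: [0.6555, -0.1875, 0.0153]
eef_rot: [1.561, 1.562, 0.102]
ft_force: [-0.1, 1.6, 1.7]
finger_gap: 0.0218
```

servo_tool([
  [0,0,0,0,0,0,1],
  [0,0,0,0,0,0,1],
])

```text
time_s: 10.52
tcp_pos: [0.6556, -0.1875, 0.0153]
eef_rot: [1.457, 1.562, -0.001]
ft_force: [0.7, 0.7, 1.5]
finger_gap: 0.0218
```

```bash
python3 - <<'E'
from d import *
polar(); go([tcp(nut(k)) for k in (b,.85,.7,.55,.4,.25,.1,0)])
E
```

```text
grasp clamp 116.1 0.6 71.3 c 0.041 r 154.2 b 0.993 rb 84.8
tcp [ 0.6556 -0.1875  0.0153] F [0.7 0.7 1.5] gap 0.0218 t 10.5167 q [-0.36  0.44  1.25  0.    1.45  1.09]
R [[0.01, 0.99, 0.11], [-0.0, 0.11, -0.99], [-1.0, 0.01, 0.0]]
turn [-0.001  0.001 -0.008]
shift mm [ 0.6536 -0.1884  0.0114] [ 3.9 -2.1  0.6]
shift mm [ 0.6455 -0.1893  0.0225] [ -7.2 -10.2   0.7]
shift mm [ 0.6369 -0.1903  0.031 ] [-15.8 -18.8   0.7]
shift mm [ 0.6271 -0.1914  0.0381] [-23.  -28.5   0.7]
shift mm [ 0.6164 -0.1926  0.0436] [-28.6 -39.3   0.7]
shift mm [ 0.6049 -0.1939  0.0475] [-32.6 -50.8   0.7]
shift mm [ 0.593  -0.1953  0.0496] [-34.8 -62.7   0.7]
shift mm [ 0.585  -0.1962  0.05  ] [-35.3 -70.8   0.7]
```

Gripped at 21.8 mm, which matches the 22 mm nut. Swinging the bolt up now.

servo_tool([
  [-10,-9,0,0,0,0,1],
  [-9,-9,0,0,0,0,1],
  [-7,-10,0,0,0,0,1],
  [0,0,0,0,0,0,1],
])

```text
time_s: 10.85
tcp_pos: [0.6293, -0.1908, 0.0393]
eef_rot: [1.447, 1.556, -0.01]
ft_force: [-0.8, 0.8, 1.7]
finger_gap: 0.0216
```

```bash
python3 - <<'E'
from d import *
polar(); go([tcp(nut(k)) for k in (.4,.25,.1,0)])
E
python3 look.py 11
```

```text
grasp clamp 89.6 0.3 95.3 c 0.233 r 131.2 b 0.566 rb 83.3
tcp [ 0.6293 -0.1908  0.0393] F [-0.8  0.8  1.7] gap 0.0216 t 10.85 q [-0.38  0.37  1.3   0.01  1.46  1.07]
R [[0.01, 0.99, 0.11], [-0.0, 0.11, -0.99], [-1.0, 0.01, 0.0]]
turn [ 0.001  0.002 -0.014]
shift mm [ 0.6164 -0.1926  0.0436] [ -4.5 -13.    0.3]
shift mm [ 0.6049 -0.1939  0.0475] [ -8.5 -24.5   0.3]
shift mm [ 0.593  -0.1953  0.0496] [-10.8 -36.4   0.3]
shift mm [ 0.585  -0.1962  0.05  ] [-11.3 -44.5   0.3]
tcp [ 0.6293 -0.1908  0.0393] F [-0.8  0.8  1.7] gap 0.0216 t 10.85 q [-0.38  0.37  1.3   0.01  1.46  1.07]
R [[0.01, 0.99, 0.11], [-0.0, 0.11, -0.99], [-1.0, 0.01, 0.0]]
turn [ 0.001  0.002 -0.014]
shift mm [ 0.5062 -0.2052  0.0949] [ -57.4 -123.2    0.3]
```

View pics/l11.png

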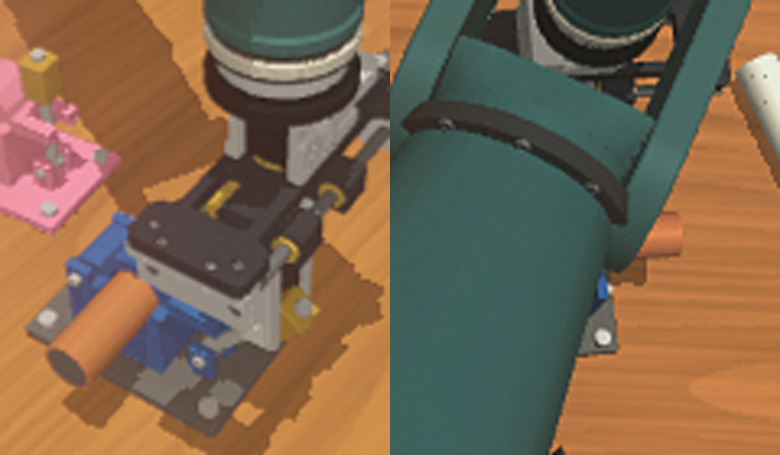

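servo_tool([
  [-6,-12,0,0,0,-0.01,1],
  [-5,-12,0,0,0,0,1],
  [-2,-12,0,0,0,0,1],
  [0,0,0,0,0,0,1],
])

```text
time_s: 11.28
tcp_pos: [0.5971, -0.1949, 0.052]
eef_rot: [1.342, 1.557, -0.115]
ft_force: [-2.3, -0.1, -1.9]
finger_gap: 0.0214
```

```bash
python3 - <<'E'
from d import *
polar(); go([tcp(nut(k)) for k in (.1,0)])
E
```

```text
grasp clamp 57.1 -0.0 108.0 c 0.424 r 104.4 b 0.145 rb 83.8
tcp [ 0.5971 -0.1949  0.052 ] F [-2.3 -0.1 -1.9] gap 0.0214 t 11.2833 q [-0.41  0.3   1.36  0.    1.47  1.05]
R [[0.01, 0.99, 0.11], [-0.0, 0.11, -0.99], [-1.0, 0.01, 0.0]]
turn [ 0.     0.003 -0.013]
shift mm [ 0.593  -0.1953  0.0496] [ 2.3 -4.1 -0. ]
shift mm [ 0.585  -0.1962  0.05  ] [  1.8 -12.2  -0. ]
```

servo_tool([
  [0,-8,0,0,0,-0.01,1],
  [0,-6,0,0,0,0,1],
  [0,0,0,0,0,0,1],
])

```text
time_s: 11.53
tcp_pos: [0.5864, -0.1962, 0.0533]
eef_rot: [1.226, 1.559, -0.231]
ft_force: [0.4, 1.0, -0.6]
finger_gap: 0.0212
```

```bash
python3 - <<'E'
from d import *
polar(); go([])
E
python3 look.py 12
```

```text
grasp clamp 46.4 -0.2 109.3 c 0.484 r 95.3 b 0.016 rb 84.3
tcp [ 0.5864 -0.1962  0.0533] F [ 0.4  1.  -0.6] gap 0.0212 t 11.5333 q [-0.42  0.28  1.39  0.    1.47  1.04]
R [[0.01, 0.99, 0.11], [-0.0, 0.11, -0.99], [-1.0, 0.01, 0.0]]
turn [-0.     0.004 -0.011]
tcp [ 0.5864 -0.1962  0.0533] F [ 0.4  1.  -0.6] gap 0.0212 t 11.5333 q [-0.42  0.28  1.39  0.    1.47  1.04]
R [[0.01, 0.99, 0.11], [-0.0, 0.11, -0.99], [-1.0, 0.01, 0.0]]
turn [-0.     0.004 -0.011]
shift mm [ 0.5062 -0.2052  0.0949] [-42.5 -80.3  -0. ]
```

View pics/l12.png

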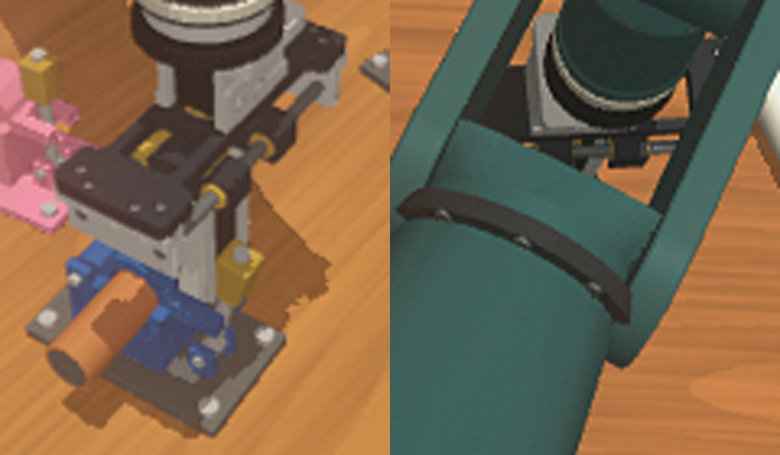

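servo_tool([
  [1,-4,0,0,0,0,1],
  [0,-4,0,0,0,0,1],
  [0,0,0,0,0,0,1],
])

```text
time_s: 11.88
tcp_pos: [0.5816, -0.1969, 0.0536]
eef_rot: [1.301, 1.553, -0.156]
ft_force: [1.9, 1.1, -0.1]
finger_gap: 0.0216
```

```bash
cat > nb.py <<'E'
import sys; from d import *
from station import imaging
import cv2
s=imaging.snapshot("scene");polar();go([])
out=[]
u,v,W=235,200,60
for bb in (0,.17,.34):
    im=cv2.resize(s["frame"][v:v+W,u:u+W,::-1],(260,260),interpolation=cv2.INTER_CUBIC)
    P=[[45+l*np.sin(bb)+n*np.cos(bb),yy,25+l*np.cos(bb)-n*np.sin(bb)] for n in (-11,11) for yy in (-11,11) for l in (64,98)]
    for q in proj(s,toW(x,y,w,P)):
        a=(q-[u,v]+.5)*260/W; cv2.circle(im,(int(a[0]),int(a[1])),3,(255,0,255),1)
    out.append(im)
cv2.imwrite(sys.argv[1],np.hstack(out))
E
python3 nb.py pics/n1.png
```

```text
grasp clamp 41.6 -0.3 109.6 c 0.511 r 91.2 b -0.041 rb 84.6
tcp [ 0.5816 -0.1969  0.0536] F [2.5 1.3 0.5] gap 0.0214 t 11.9333 q [-0.42  0.26  1.4   0.    1.46  1.03]
R [[0.02, 0.99, 0.11], [-0.0, 0.11, -0.99], [-1.0, 0.02, 0.0]]
turn [ 0.001  0.005 -0.017]
```

View pics/n1.png

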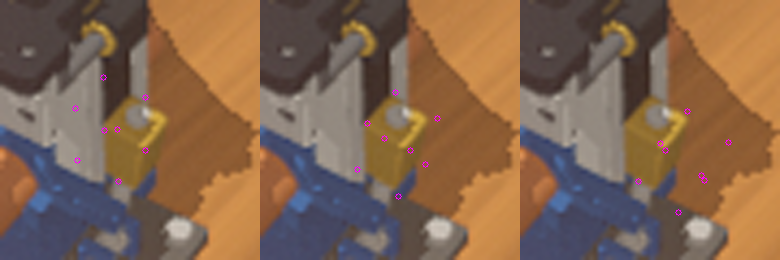

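servo_tool([
  [0,-5,0,0,0,0,1],
  [0,-5,0,0,0,0,1],
  [0,-4,0,0,0,0,1],
  [0,0,0,0,0,0,1],
])

```text
time_s: 12.27
tcp_pos: [0.5693, -0.1984, 0.0532]
eef_rot: [1.329, 1.548, -0.127]
ft_force: [1.3, 0.8, 1.1]
finger_gap: 0.0209
```

```bash
python3 nb.py pics/n2.png
```

```text
grasp clamp 29.1 -0.4 109.2 c 0.583 r 80.3 b -0.187 rb 85.7
tcp [ 0.5692 -0.1984  0.0532] F [1.6 1.1 0.9] gap 0.0207 t 12.3167 q [-0.43  0.24  1.44  0.01  1.45  1.02]
R [[0.02, 0.99, 0.11], [-0.0, 0.11, -0.99], [-1.0, 0.02, 0.01]]
turn [ 0.001  0.005 -0.021]
```

View pics/n2.png

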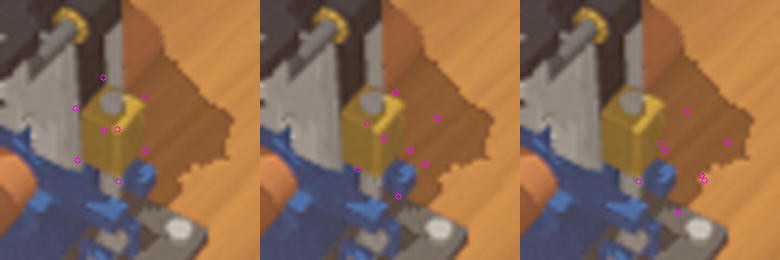

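The nut now coincides with its upright (b = 0) outline. Releasing and backing off.

servo_tool([
  [0,0,0,0,0,0,-1],
  [0,0,0,0,0,0,-1],
  [0,0,0,0,0,0,-1],
  [0,0,0,0,0,0,-1],
  [0,0,0,0,0,0,-1],
])

```text
time_s: 12.73
tcp_pos: [0.5629, -0.1995, 0.0507]
eef_rot: [0.994, 1.563, -0.463]
ft_force: [0.5, 0.8, 0.6]
finger_gap: 0.0507
```

servo_tool([
  [0,0,0,0,0,0,-1],
  [0,0,0,0,0,0,-1],
  [-25,0,0,0,0,0,-1],
  [-30,0,0,0,0,0,-1],
  [-30,0,0,0,0,0,-1],
])

```text
time_s: 13.15
tcp_pos: [0.5555, -0.1968, 0.1268]
eef_rot: [-2.021, 1.555, 2.805]
ft_force: [1.2, -0.6, -0.6]
finger_gap: 0.084
```

servo_tool([
  [-30,0,0,0,0,0,-1],
  [-30,-20,0,0,0,0,-1],
  [-20,-30,0,0,0,0,-1],
  [0,-30,0,0,0,0,-1],
  [0,0,0,0,0,0,-1],
])

```text
time_s: 13.57
tcp_pos: [0.4774, -0.2074, 0.2185]
eef_rot: [-1.58, 1.564, -3.035]
ft_force: [1.0, 0.1, 0.6]
finger_gap: 0.0942
```

```bash
python3 nb.py pics/n3.png; python3 - <<'E'
from station import imaging
import cv2,pickle
s=imaging.snapshot("wrist");pickle.dump(s,open("w13.pkl","wb"));cv2.imwrite("pics/w13.png",s["frame"][:,:,::-1])
E
python3 look.py 13
```

```text
grasp clamp -60.9 0.7 275.0 c 1.679 r 211.2 b -0.401 rb 271.5
tcp [ 0.4797 -0.2075  0.219 ] F [ 0.7 -0.2  0.2] gap 0.0936 t 13.6167 q [-0.51  0.02  1.34 -0.    1.78  0.94]
R [[-0.0, 0.99, 0.12], [-0.0, 0.12, -0.99], [-1.0, -0.0, 0.0]]
turn [0.003 0.001 0.004]
tcp [ 0.4806 -0.2071  0.2179] F [ 1.  -0.1 -0.1] gap 0.094 t 13.6667 q [-0.51  0.03  1.34 -0.    1.78  0.94]
R [[-0.0, 0.99, 0.12], [-0.0, 0.12, -0.99], [-1.0, -0.0, -0.0]]
turn [ 0.004 -0.     0.004]
shift mm [ 0.5062 -0.2052  0.0949] [122.9  26.1   1.1]
```

View pics/n3.png

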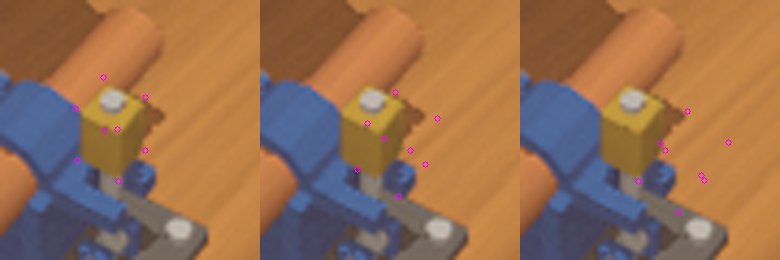

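View pics/w13.png

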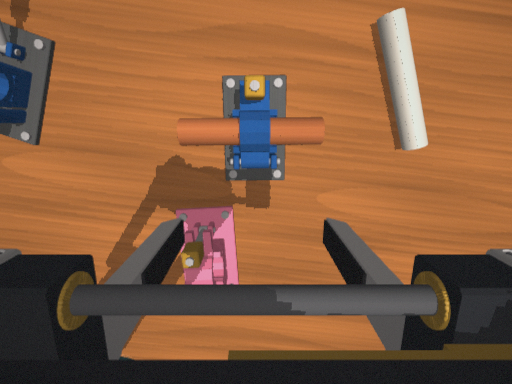

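View pics/l13.png

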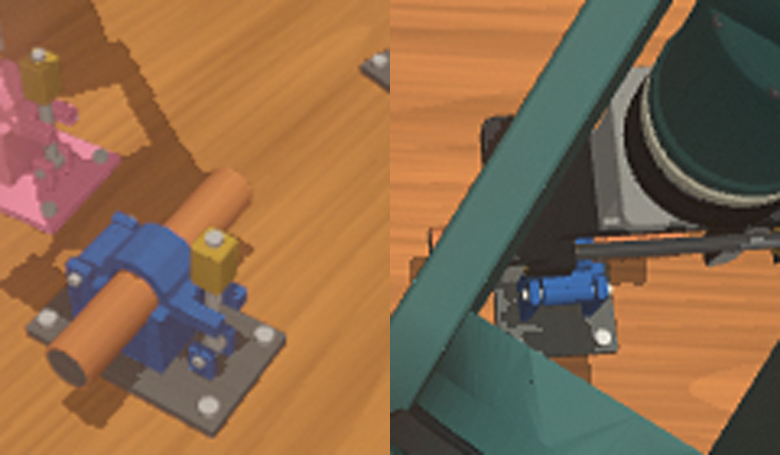

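The cap is closed over the tube. The bolt stands upright in the slot, with the nut at (213,262) in the left crop, and the tube lies in its cradle. The gripper is clear. I'll let it settle, check once more and hand in.

servo_tool([
  [-10,0,0,0,0,0,-1],
  [0,0,0,0,0,0,-1],
  [0,0,0,0,0,0,-1],
])

```text
time_s: 14.02
tcp_pos: [0.4822, -0.2058, 0.2236]
eef_rot: [-2.07, 1.558, 2.762]
ft_force: [0.2, 0.2, -0.2]
finger_gap: 0.0937
```

```bash
python3 - <<'E'
from d import *
go([]); print(r.finish_job())
E
```

```text
tcp [ 0.4822 -0.2058  0.2236] F [ 0.2  0.2 -0.2] gap 0.0937 t 14.0167 q [-0.51  0.04  1.32 -0.    1.8   0.94]
R [[-0.01, 0.99, 0.12], [0.0, 0.12, -0.99], [-1.0, -0.01, -0.01]]
turn [ 0.007 -0.006  0.012]
the job is handed in; nothing more can be done
None
```

I swung the cap of the blue clamp holding the copper tube down until it closed, then swung that clamp's bolt upright into the slot. I let go, backed off and handed the job in at about 14 s; no verdict was reported.

**Last checks:**
- **Cap:** the picture matched the closed outline (c = 0) and not the 0.17 rad one.
- **Bolt:** after release the nut lay within a few millimetres of the upright outline, with the rod in the slot.
- **Tube:** it lies in its cradle, judged by eye only.
- **Arm:** the gripper is open and clear, with wrist force about zero. It never went near the empty clamp.

**What went wrong or disagreed:**
- **First pinch missed:** the fingers shut above the ear without touching it. All three cameras put the real fingertips about 37 mm behind the reported TCP, and allowing for that made both grasps work.
- **Position drift:** the arm also drifted or overshot by up to about 20 mm between rows, which I corrected before each grasp.
- **Slip on the nut:** at the end of the swing the pads slipped on the nut. The reported finger position was about 16 mm past it, so I judged upright from the pictures, not the arm reading.

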